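# Gauge the centrifuge plugs and sort out the good one

## Task

Three blue centrifuge plugs of different thickness stand by the go/no-go gauge; the good one is the one that passes between the green go jaws and stops on the red no-go jaws below. Lower the good plug into the gauge until it rests on the red jaws, then take it out and stand it upright in the green-floored pass tray at the gauge's other end, and let go. Leave the other two plugs standing where they are.

Things in the scene. Friction and masses are not known exactly. Their poses are not given: they have to be found in the camera images.
- plug_mid: Loose upright blue centrifuge blanking plug: round body 42 mm in diameter and 40 mm tall, two black bands; on top a white round knob 20 mm in diameter and 34 mm tall (74 mm overall). The good one: it passes the go jaws (50 mm apart) and stops on the no-go jaws (32 mm apart). Origin: centre of the underside; z is up along the plug's axis.
- plug_narrow: Loose upright blue centrifuge blanking plug: round body 26 mm in diameter and 40 mm tall, two black bands; on top a white round knob 20 mm in diameter and 34 mm tall (74 mm overall). Too thin: it would fall through the no-go jaws. Not to be moved. Origin: centre of the underside; z is up along the plug's axis.
- plug_wide: Loose upright blue centrifuge blanking plug: round body 60 mm in diameter and 40 mm tall, two black bands; on top a white round knob 20 mm in diameter and 34 mm tall (74 mm overall). Too thick: it does not pass the go jaws. Not to be moved. Origin: centre of the underside; z is up along the plug's axis.
- gauge: Fixed slot gauge and tray on a 110x250 mm base; origin at its underside's centre on the worktop, y along it, z up. Slot centre y -65 mm, 100 long in y, ends open; green go jaws 50 apart in x, heights 35-60 mm, bevelled to 66 at top (68 high); red no-go jaws below 32 apart: a stopped plug's underside is 35 mm up. White tray, green floor: centre y +60 mm, inside 92 (x) by 102 (y), floor 14 and rim 35 mm up.

How it is judged:
On the way:
1. the good plug is through the go jaws and stopped on the no-go jaws (x of plug_mid in the frame of gauge between -0.012 and 0.012 m and y of plug_mid in the frame of gauge between -0.115 and -0.015 m and z of plug_mid in the frame of gauge between 0.028 and 0.043 m and angle between plug_mid's own z axis and vertical below 0.175 rad), for 0.2 s.
At the end, for the whole second after the job is handed in: the good (42 mm) plug, after being in the gauge, stands in the pass tray: underside on the tray floor (within about 7 mm), upright within 10 degrees, let go and at rest; the narrow and the wide plug each within 40 mm of where they started and still upright (within 20 degrees) (x of plug_mid in the frame of gauge between -0.046 and 0.046 m and y of plug_mid in the frame of gauge between 0.009 and 0.111 m and z of plug_mid in the frame of gauge between 0.008 and 0.022 m and angle between plug_mid's own z axis and vertical below 0.175 rad and linear speed of plug_mid below 0.02 m/s and contact force between plug_mid and the fingers below 0.1 N and distance of each of plug_narrow, plug_wide from where it was at the start of the episode below 0.04 m and angle between each of plug_narrow, plug_wide's own z axis and vertical below 0.35 rad); the robot touches nothing.
It fails at once if one of the other two plugs is moved by more than 40 mm or tipped by more than 20 degrees (distance of any of plug_narrow, plug_wide from where it was at the start of the episode above 0.04 m or angle between any of plug_narrow, plug_wide's own z axis and vertical above 0.35 rad).
It also fails if it takes over 42 s, if anything falls off the work surface, if the arm or the gripper's body presses on something with over 40 N, if the wrist force passes 120 N, or if a joint passes its speed limit or range.

## Robot

A 6-joint arm with a two-finger parallel gripper is mounted at the origin on a cart in front of the work surface, level with it; the furniture and walls round the work are solid. World frame = base frame: x ahead of the robot, y to its left, z up, the work surface at z = 0. Lengths are in m, angles in rad, forces in N, time in s.
With the tool pointing down it reaches from about 0.25 to 0.775 m from the base axis. Payload 8.9 kg.
Tool frame: the origin (TCP) lies on the centre line of the jaws, within the pads' length; the fingertips stand ahead of it and the grasp point (between the pads) is the TCP (ctrl.tip_extent is the z of the fingertips in the tool frame, in m); z points along the fingers, y is the line along which they close (so a half turn about z gives the same grasp; the last joint's range is limited). The gripper opens to 85 mm and grips with 20 to 120 N. Pads are 22 mm wide; open, the fingers measure 114 mm over their backs; the gripper's body (76 mm by 85 mm) begins 54 mm behind the grasp point. The pads swing forward as they close: fully open they stand 13 mm farther back than shut.
Start: joints at [1.019, 0.291, -0.153, 1.127, 0, 1.431], TCP at [0.211, 0.481, 0.25] pointing down, gripper open.
Joint ranges: [-2.52, 2.52], [-0.91, 1.74], [-1.3, 1.37], [-1.96, 2.02], [-1.52, 1.47], [-3.14, 3.14]. Speed limits (rad/s): [2.22, 2.22, 2.79, 3.14, 3.14, 3.14].

## Interface

Orientations are given as a unit quaternion [x, y, z, w].
In Python, from station import ctrl, grab_frame, camera_params gives the robot as it stands.
- The arm moves only by the tool arm_command, never from a script. Its argument "motion" is text: rows parted by semicolons, each of 7 numbers parted by spaces: the shift along the tool's x, y, z in mm, then the turn, a rotation vector about the tool's x, y, z in degrees, then the opening, from -1 (shut) to 1 (fully open). A call has 1 to 5 rows; each row shifts and turns the commanded pose from where the row before left it, along the tool's axes as they then stand; what a row does not reach is not made up. A row lasts 1/10 s, in which the tool goes at most 50 mm and 8.59 degrees, less where a joint would pass 70% of its speed; a pose out of reach is approached as far as the arm can. A call with a gripper value outside its range is refused whole. The fingers move at their own pace and stop on an object; "grip_force" is the grip in N (left out, the last holds). Time passes only in rows, so rows that do not move let the fingers close. It gives the time, the measured TCP pose, the force, the opening and the grip force at its end, in the units of the state.
- ctrl.read_state(): the state, without advancing time (a new reading comes with each control period).
- grab_frame(name): name is "side" or "top" or "wrist"; returns the picture (384x512x3 uint8, red, green, blue); there is no depth.
- camera_params(name): a dict with "mtx" (3x3 intrinsics, pixels), "k1" (the pictures are not rectified: a ray, as slopes to the right and down, at radius r is drawn at 1 + k1 r^2 times it, then the intrinsics apply), "camera_from_world" (4x4, takes a point from world to camera coordinates); the wrist camera has in their place "mount" (4x4, takes a point from camera to tool coordinates, whose origin is the TCP and whose axes are the flange's). Camera axes: x right, y down, z forward; pixel columns grow to the right and rows downward; lengths in m; the calibration is good to about 2 mm. A picture is of the moment at which its call begins: read the wrist's pose just before it. camera_params takes no time and is no camera call.
- ctrl.finish_job(): hands the job in; it is judged then, once.
The state is a dict: "time_s": time; "joints": joint angles; "dq": joint speeds; "joint_efforts": joint torques, N m; "tcp_pos": TCP position; "orientation": TCP orientation; "wrist_force": force on the tool from outside, world axes, zero at the start; "torque": the same for the moment, N m; "grip_width": opening from 0.0 (shut) to 1.0 (fully open); "gripper_force": force on a finger pad.
Only numpy, scipy, OpenCV 4.12 (cv2) and the standard library are available. Lean on these libraries where they do the work, as an engineer would, in place of code of your own. Each camera call takes 0.05 s, during which the arm holds its last target. There are 200 camera calls.

## Working session

There is one attempt and no reset: what is moved stays moved. The work goes in short steps, Python scripts to look and compute and a tool call to move; the robot and the scene stay as the last step left them, time stands still between calls to the robot, and variables do not carry over. Pictures are saved under pics/ and viewed, at most 10 in all, crops included, and the job is handed in when it is done.

Besides the shell and the picture viewer there is one more tool, called after "Call:" in YAML: its name, and indented under it one key for each argument. arm_command: Moves the arm, as the interface text tells. Its arguments: {"type":"object","properties":{"motion":{"type":"string"},"grip_force":{"type":"number"}},"required":["motion"]}

```bash
mkdir -p pics; python3 - <<'E'
from station import ctrl, grab_frame, camera_params
import cv2,numpy as np
s=ctrl.read_state();print({k:np.round(v,3).tolist() for k,v in s.items()},ctrl.tip_extent)
a=grab_frame("top");b=grab_frame("side")
np.save("top.npy",a);np.save("side.npy",b)
cv2.imwrite("pics/top.png",a[:,:,::-1]);cv2.imwrite("pics/side.png",b[:,:,::-1])
for n in("top","side","wrist"):print(camera_params(n))
E
```

```text
{'time_s': 0.0, 'joints': [1.019, 0.291, -0.154, 1.127, 0.0, 1.432], 'dq': [0.001, 0.0, -0.001, -0.001, -0.002, -0.002], 'joint_efforts': [-0.0, -53.715, 33.137, 0.016, -0.001, 0.0], 'tcp_pos': [0.21, 0.481, 0.25], 'orientation': [0.205, 0.979, -0.001, -0.0], 'wrist_force': [0.138, -0.008, 0.024], 'torque': [0.009, 0.039, -0.026], 'gripper_force': 0.0, 'grip_width': 1.0} 0.019
{'mtx': array([[444.7855968 ,   0.        , 252.93862732],
       [  0.        , 444.7855968 , 187.17148261],
       [  0.        ,   0.        ,   1.        ]]), 'k1': -0.03927432671089338, 'camera_from_world': array([[ 0.0133434 , -0.99978356, -0.01596193, -0.07901685],
       [-0.9872733 , -0.01064311, -0.15867624,  0.48439553],
       [ 0.15847201,  0.01787607, -0.98720163,  1.03074093],
       [ 0.        ,  0.        ,  0.        ,  1.        ]])}
{'mtx': array([[455.80886186,   0.        , 261.44588261],
       [  0.        , 455.80886186, 190.15799864],
       [  0.        ,   0.        ,   1.        ]]), 'k1': -0.118878898346919, 'camera_from_world': array([[ 0.99421575, -0.10549393,  0.02015112, -0.45925228],
       [-0.02507485, -0.41043557, -0.91154479,  0.03602555],
       [ 0.10443318,  0.9057669 , -0.41070675,  1.01754631],
       [ 0.        ,  0.        ,  0.        ,  1.        ]])}
{'mtx': array([[272.44197875,   0.        , 251.6459166 ],
       [  0.        , 272.44197875, 189.48709668],
       [  0.        ,   0.        ,   1.        ]]), 'k1': -0.0636362109113096, 'mount': array([[ 1.43042668e-04, -9.57520784e-01, -2.88364228e-01,
         7.18858037e-02],
       [ 9.99999065e-01, -2.55299078e-04,  1.34377524e-03,
        -6.73272827e-04],
       [-1.36031184e-03, -2.88364150e-01,  9.57519852e-01,
        -1.23564638e-01],
       [ 0.00000000e+00,  0.00000000e+00,  0.00000000e+00,
         1.00000000e+00]])}
```

View pics/top.png

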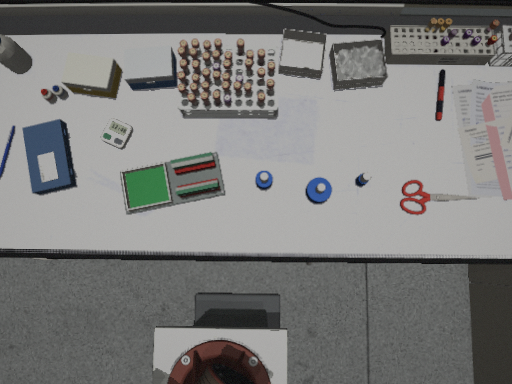

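View pics/side.png

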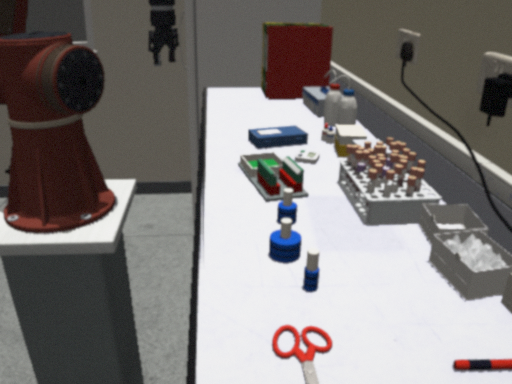

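The top view shows mid plug (264,179), wide (319,189), narrow (364,178). The gauge is around (172,182), with its green tray on the left (147,187) and its slot on the right (196,175). The side view agrees with this.

```bash
cat > h.py <<'E'
import numpy as np,cv2
from scipy.spatial.transform import Rotation as R
from station import ctrl, grab_frame, camera_params
def ray(name,uv,st=None):
    p=camera_params(name);K=p["mtx"];k=p["k1"]
    uv=np.atleast_2d(uv).astype(float)
    d=np.array([k,0,0,0,0.])
    n=cv2.undistortPoints(uv[:,None],K,d)[:,0]
    v=np.c_[n,np.ones(len(n))]
    if name=="wrist":
        M=p["mount"];T=np.eye(4);T[:3,:3]=R.from_quat(st["orientation"]).as_matrix();T[:3,3]=st["tcp_pos"];T=T@M
    else: T=np.linalg.inv(p["camera_from_world"])
    return T[:3,3],v@T[:3,:3].T
def onz(name,uv,z,st=None):
    o,d=ray(name,uv,st);return o+d*((z-o[2])/d[:,2])[:,None]
def blobs(m,amin=15):
    c,_=cv2.findContours(m.astype(np.uint8),cv2.RETR_EXTERNAL,cv2.CHAIN_APPROX_NONE)
    return [x for x in c if cv2.contourArea(x)>amin]
E
python3 - <<'E'
from h import *
a=np.load("top.npy");hsv=cv2.cvtColor(a,cv2.COLOR_RGB2HSV)
H,S,V=cv2.split(hsv)
g=(H>40)&(H<90)&(S>90);g[:140]=0
for c in blobs(g,8):
    r=cv2.minAreaRect(c);print("green",np.round(r[0],1),np.round(r[1],1),round(r[2],1),np.round(onz("top",cv2.boxPoints(r),.014 if cv2.contourArea(c)>600 else .068)[:,:2],3).tolist())
r_=((H<8)|(H>172))&(S>120);r_[:140]=0;r_[240:]=0;r_[:,:110]=0;r_[:,240:]=0
for c in blobs(r_,8):
    r=cv2.minAreaRect(c);print("red",np.round(r[0],1),np.round(r[1],1),round(r[2],1))
b=(H>100)&(H<130)&(S>150)&(V>60);b[:150]=0;b[:,:230]=0
for c in blobs(b,15):
    (x,y),rad=cv2.minEnclosingCircle(c);x0,y0,w,h=cv2.boundingRect(c);print("blue",x,y,rad,(x0,y0,w,h))
    k=np.zeros_like(H);cv2.circle(k,(int(x),int(y)),14,1,-1)
    w_=(S<60)&(V>90)&(k>0)
    print(onz("top",[x,y],.03))
crop=a[145:220,115:385]
cv2.imwrite("pics/topc.png",cv2.resize(crop,(0,0),fx=2.96,fy=2.96,interpolation=cv2.INTER_CUBIC)[:,:,::-1])
s=np.load("side.npy")[140:300,225:335]
cv2.imwrite("pics/sidec.png",cv2.resize(s,(0,0),fx=3.7,fy=3.7,interpolation=cv2.INTER_CUBIC)[:,:,::-1])
E
```

```text
green [197.2 188.9] [ 3.7 41.2] 78.7 [[0.469, 0.105], [0.489, 0.011], [0.481, 0.009], [0.461, 0.103]]
green [146.5 186.4] [34.1 39.8] 78.4 [[0.52, 0.25], [0.541, 0.153], [0.457, 0.132], [0.436, 0.228]]
green [190.6 157.3] [ 1.6 39.8] 78.7 [[0.543, 0.121], [0.562, 0.029], [0.559, 0.028], [0.539, 0.121]]
red [194.7 167.9] [ 5.5 40.2] 78.7
blue 318.5400085449219 189.5399932861328 12.047630310058594 (307, 178, 24, 24)
[[ 0.48251962 -0.23156637  0.03      ]]
blue 263.5714416503906 179.0 8.360596656799316 (256, 171, 16, 17)
[[ 0.50697311 -0.09856406  0.03      ]]
```

View pics/topc.png

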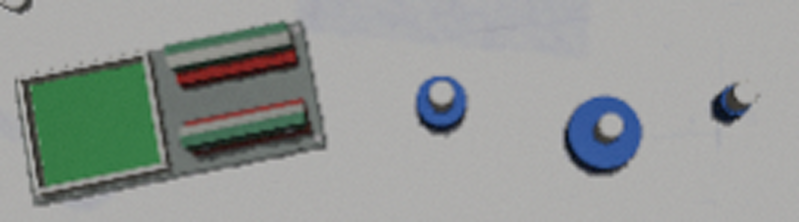

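Call:
arm_command:
  motion: "-40 -27 0 0 0 0 1;-40 -27 0 0 0 0 1;-40 -27 0 0 0 0 1;-40 -27 0 0 0 0 1;-40 -27 0 0 0 0 1"
  grip_force: 40

```text
time_s: 0.6
tcp_pos: [0.3401, 0.2753, 0.2502]
orientation: [0.205, 0.979, -0.0, -0.0]
wrist_force: [1.5, 0.9, 1.0]
grip_width: 1.0
gripper_force: 0.0
```

Call:
arm_command:
  motion: "-40 -27 0 0 0 0 1;-40 -27 0 0 0 0 1;-40 -27 0 0 0 0 1;-40 -27 0 0 0 0 1;-40 -27 0 0 0 0 1"

```text
time_s: 1.1
tcp_pos: [0.4693, 0.0712, 0.2502]
orientation: [0.205, 0.979, 0.0, -0.0]
wrist_force: [0.1, 0.8, -0.1]
grip_width: 0.997
gripper_force: 0.0
```

Call:
arm_command:
  motion: "-40 -27 0 0 0 0 1;0 0 0 0 0 0 1;0 0 0 0 0 0 1;0 0 0 0 0 0 1"

```text
time_s: 1.5
tcp_pos: [0.4938, 0.0329, 0.25]
orientation: [0.205, 0.979, 0.0, -0.001]
wrist_force: [-0.2, 0.2, 0.2]
grip_width: 1.002
gripper_force: 0.0
```

```bash
python3 - <<'E'
from h import *
import json
s=ctrl.read_state();a=grab_frame("wrist");np.save("w1.npy",a)
json.dump({k:np.array(s[k]).tolist() for k in("tcp_pos","orientation")},open("w1.json","w"))
print(s["time_s"],s["tcp_pos"],s["orientation"],np.abs(s["dq"]).max())
cv2.imwrite("pics/w1.png",cv2.resize(a,(0,0),fx=1.5,fy=1.5)[:,:,::-1])
E
```

```text
1.5 [0.49380727 0.03294852 0.25003954] [ 2.04747154e-01  9.78814745e-01  7.27836408e-05 -5.41182192e-04] 0.01843370139212781
```

View pics/w1.png

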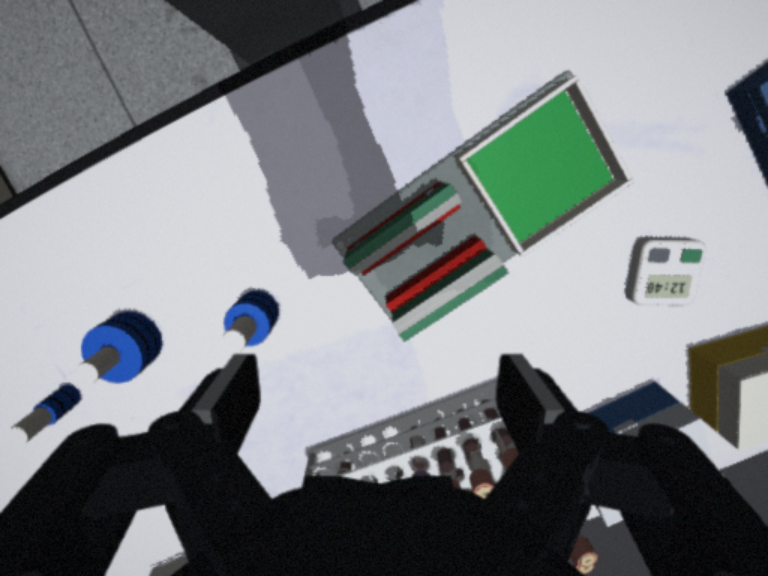

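The wrist view (×1.5) shows mid plug with its blue top face near (247,324) and knob top near (235,338). The gauge jaws lie around (425,262), and the tray rim corners are at about (460,157), (572,77), (628,182), (521,250).

```bash
python3 - <<'E'
from h import *
import json
a=np.load("w1.npy");st=json.load(open("w1.json"))
H,S,V=cv2.split(cv2.cvtColor(a,cv2.COLOR_RGB2HSV))
f=lambda uv,z:np.round(onz("wrist",uv,z,st)[:,:2],4)
cor=np.array([[460,157],[572,77],[628,182],[521,250]])/1.5
print("rim",f(cor,.035).tolist(),f(cor,.035).mean(0))
g=(H>40)&(H<90)&(S>80)
for c in blobs(g,25):
    r=cv2.minAreaRect(c);big=cv2.contourArea(c)>1000
    print("green",np.round(np.array(r[0])*1.5),f(cv2.boxPoints(r),.014 if big else .068).tolist())
rd=((H<8)|(H>172))&(S>130);rd[:110]=0;rd[215:]=0
for c in blobs(rd,8):
    r=cv2.minAreaRect(c);print("red",np.round(np.array(r[0])*1.5),f(cv2.boxPoints(r),.035).tolist())
b=(H>100)&(H<130)&(S>150)&(V>130)
for c in blobs(b,15):
    e=cv2.fitEllipse(cv2.convexHull(c));p=f([e[0]],.04)
    print("blue",np.round(np.array(e[0])*1.5),np.round(e[1],1),p)
# knob-top prediction / tool-frame delta
Rm=R.from_quat(st["orientation"]).as_matrix();print(np.round(Rm,4).tolist())
cv2.imwrite("pics/w1c.png",cv2.resize(a[110:240,140:350],(0,0),fx=3.8,fy=3.8,interpolation=cv2.INTER_CUBIC)[:,:,::-1])
E
```

```text
rim [[0.4504, 0.1236], [0.4281, 0.2257], [0.5233, 0.2463], [0.5422, 0.1449]] [0.486    0.185125]
green [453. 303.] [[0.5578, 0.0247], [0.537, 0.1193], [0.5434, 0.1208], [0.5646, 0.0257]]
green [440. 284.] [[0.5386, 0.0241], [0.5195, 0.113], [0.5245, 0.1142], [0.5439, 0.025]]
green [692. 255.] [[0.592, 0.2557], [0.5822, 0.2577], [0.5883, 0.2721], [0.5982, 0.2702]]
green [398. 224.] [[0.4794, 0.0076], [0.4592, 0.1028], [0.4704, 0.1056], [0.4913, 0.0098]]
green [541. 166.] [[0.4527, 0.1292], [0.4349, 0.2261], [0.5203, 0.2526], [0.5416, 0.1506]]
red [434. 273.] [[0.5337, 0.019], [0.5137, 0.1147], [0.5288, 0.1182], [0.5497, 0.0216]]
red [411. 239.] [[0.5049, 0.0131], [0.4847, 0.1082], [0.4878, 0.109], [0.5082, 0.0137]]
red [392. 216.] [[0.4775, 0.0232], [0.4643, 0.0854], [0.4668, 0.086], [0.4801, 0.0237]]
blue [111. 353.] [33.5 42.5] [[ 0.482  -0.2317]]
blue [246. 323.] [26.1 30.1] [[ 0.5064 -0.0992]]
[[-0.9162, 0.4008, -0.001], [0.4008, 0.9162, 0.0004], [0.0011, -0.0001, -1.0]]
```

View pics/w1c.png

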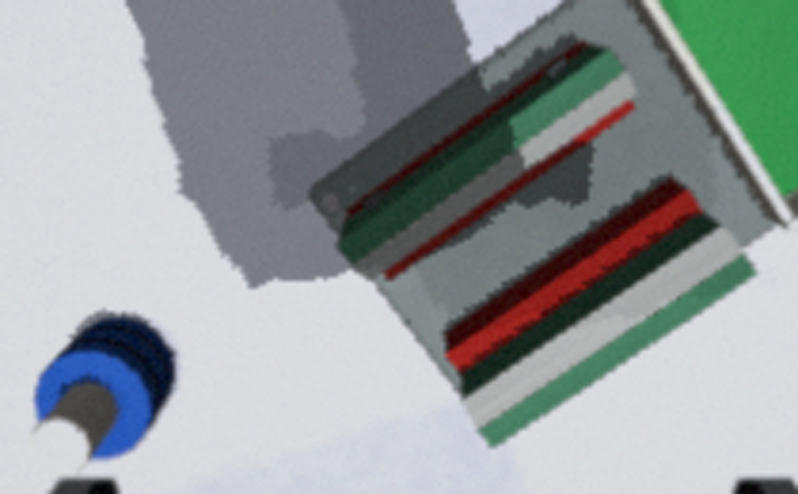

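Call:
arm_command:
  motion: "-21 -38 0 0 0 0 1;-22 -39 0 0 0 0 1;-22 -39 0 0 0 0 1;0 0 40 0 0 0 1;0 0 40 0 0 0 1"

```text
time_s: 2.05
tcp_pos: [0.5083, -0.1004, 0.1703]
orientation: [0.205, 0.979, -0.0, 0.002]
wrist_force: [-0.4, 0.6, -0.6]
grip_width: 0.999
gripper_force: 0.0
```

Call:
arm_command:
  motion: "0 0 30 0 0 0 1;0 0 10 0 0 0 1;0 0 0 0 0 0 1;0 0 0 0 0 0 1;0 0 0 0 0 0 1"

```text
time_s: 2.55
tcp_pos: [0.5087, -0.1, 0.132]
orientation: [0.205, 0.979, -0.0, 0.001]
wrist_force: [0.5, 0.0, 0.3]
grip_width: 0.999
gripper_force: 0.0
```

```bash
python3 - <<'E'
from h import *
st=ctrl.read_state();a=grab_frame("wrist")
H,S,V=cv2.split(cv2.cvtColor(a,cv2.COLOR_RGB2HSV))
print(st["tcp_pos"])
b=(H>100)&(H<130)&(S>150)&(V>130)
for c in blobs(b,100):
    e=cv2.fitEllipse(cv2.convexHull(c));print(np.round(e[0]),np.round(e[1]),onz("wrist",[e[0]],.04,st))
cv2.imwrite("pics/w2.png",a[:,:,::-1])
E
```

```text
[ 0.50869413 -0.10004393  0.13200794]
[103. 227.] [56. 67.] [[ 0.48161389 -0.23196764  0.04      ]]
```

View pics/w2.png

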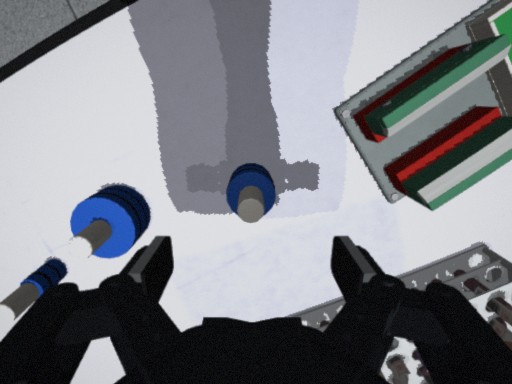

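The knob top is at (251,209), centred between the fingers at about 252. The plug's blue top is at (250,192), in shadow.

```bash
python3 - <<'E'
from h import *
st=ctrl.read_state()
a=cv2.imread("pics/w2.png");H,S,V=cv2.split(cv2.cvtColor(a,cv2.COLOR_BGR2HSV))
m=(H>100)&(H<130)&(S>130);m[:,:200]=0;m[:,300:]=0;m[:150]=0;m[230:]=0
print([ (cv2.boundingRect(c)) for c in blobs(m,50)])
print(onz("wrist",[[251,209]],.074,st),onz("wrist",[[250.5,195]],.04,st))
E
```

```text
[(227, 164, 48, 50)]
[[ 0.50584404 -0.09984155  0.074     ]] [[ 0.50624086 -0.10049403  0.04      ]]
```

Call:
arm_command:
  motion: "2 -1 28 0 0 0 1;0 0 25 0 0 0 1;0 0 15 0 0 0 1;0 0 0 0 0 0 1;0 0 0 0 0 0 -1"

```text
time_s: 3.1
tcp_pos: [0.5058, -0.1003, 0.0632]
orientation: [0.205, 0.979, -0.0, 0.0]
wrist_force: [-0.0, 0.1, 0.3]
grip_width: 0.857
gripper_force: 0.0
```

Call:
arm_command:
  motion: "0 0 0 0 0 0 -1;0 0 0 0 0 0 -1;0 0 0 0 0 0 -1;0 0 0 0 0 0 -1;0 0 0 0 0 0 -1"

```text
time_s: 3.6
tcp_pos: [0.5057, -0.1002, 0.0629]
orientation: [0.205, 0.979, -0.0, 0.0]
wrist_force: [-0.3, -0.2, 5.5]
grip_width: 0.22
gripper_force: 38.9
```

Call:
arm_command:
  motion: "0 0 0 0 0 0 -1;0 0 -20 0 0 0 -1;0 0 -30 0 0 0 -1;0 0 -30 0 0 0 -1;0 0 0 0 0 0 -1"

```text
time_s: 4.1
tcp_pos: [0.5074, -0.1008, 0.1457]
orientation: [0.205, 0.979, -0.0, 0.003]
wrist_force: [0.4, -0.8, -0.6]
grip_width: 0.224
gripper_force: 39.4
```

Call:
arm_command:
  motion: "15 38 -10 0 0 0 -1;15 39 -10 0 0 0 -1;15 39 0 0 0 0 -1;15 38 0 0 0 0 -1;0 0 0 0 0 0 -1"

```text
time_s: 4.6
tcp_pos: [0.5114, 0.0691, 0.1616]
orientation: [0.203, 0.979, 0.001, -0.001]
wrist_force: [0.3, -0.1, -1.3]
grip_width: 0.218
gripper_force: 39.6
```

Call:
arm_command:
  motion: "0 0 0 0 0 0 -1;0 0 0 0 0 0 -1;0 0 0 0 0 0 -1"

```text
time_s: 4.9
tcp_pos: [0.512, 0.064, 0.162]
orientation: [0.206, 0.979, -0.0, -0.0]
wrist_force: [0.3, -0.0, -1.3]
grip_width: 0.22
gripper_force: 39.6
```

```bash
python3 - <<'E'
from h import *
st=ctrl.read_state();a=grab_frame("wrist");print(st["tcp_pos"],st["grip_width"])
cv2.imwrite("pics/w3.png",cv2.resize(a,(0,0),fx=1.5,fy=1.5)[:,:,::-1])
H,S,V=cv2.split(cv2.cvtColor(a,cv2.COLOR_RGB2HSV))
g=(H>40)&(H<90)&(S>80)
for c in blobs(g,60):
    r=cv2.minAreaRect(c);print(np.round(np.array(r[0])*1.5),np.round(onz("wrist",cv2.boxPoints(r),.068,st)[:,:2],4).tolist())
E
```

```text
[0.51199607 0.06395686 0.16200352] 0.21956555095551758
[459. 320.] [[0.5453, 0.079], [0.5368, 0.1198], [0.5434, 0.1211], [0.5522, 0.08]]
[445. 291.] [[0.5255, 0.0815], [0.5184, 0.1149], [0.5244, 0.1162], [0.5316, 0.0825]]
[732. 275.] [[0.5771, 0.2514], [0.5833, 0.2658], [0.5917, 0.2645], [0.5854, 0.25]]
[342. 240.] [[0.481, 0.008], [0.4609, 0.1034], [0.4702, 0.1056], [0.4912, 0.0095]]
[539. 158.] [[0.4497, 0.1214], [0.4359, 0.1994], [0.5054, 0.2216], [0.5229, 0.1381]]
```

View pics/w3.png

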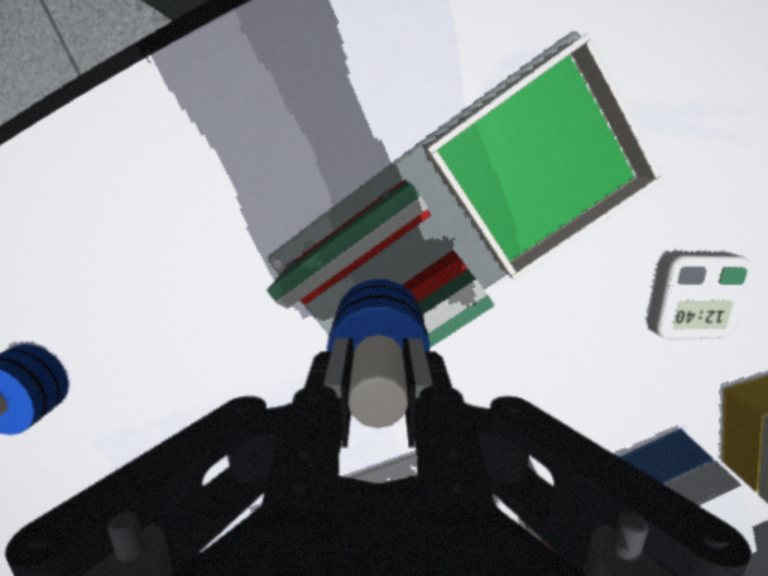

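The plug is upright in the grip: blue body centre about (380,320), knob top about (378,402). The jaws sit where I measured them earlier. I'll check the knob's offset in the grip.

```bash
python3 - <<'E'
from h import *
st=ctrl.read_state()
print(onz("wrist",np.array([[378.5,397]])/1.5,.173,st), onz("wrist",np.array([[330,330],[430,330]])/1.5,.139,st).mean(0))
a=cv2.imread("pics/w3.png");H,S,V=cv2.split(cv2.cvtColor(a,cv2.COLOR_BGR2HSV))
m=(H>100)&(H<130)&(S>130);m[:,:320]=0;m[:,440:]=0;m[:260]=0;m[380:]=0
print([cv2.boundingRect(c) for c in blobs(m,100)])
E
```

```text
[[0.51126884 0.06412369 0.173     ]] [0.50388504 0.06813446 0.139     ]
[(328, 279, 101, 74)]
```

Call:
arm_command:
  motion: "-2 2 10 0 0 0 -1;0 0 15 0 0 0 -1;0 0 12 0 0 0 -1;0 0 6 0 0 0 -1;0 0 0 0 0 0 -1"

```text
time_s: 5.45
tcp_pos: [0.514, 0.0659, 0.1182]
orientation: [0.205, 0.979, -0.0, -0.001]
wrist_force: [0.5, 0.5, -1.1]
grip_width: 0.218
gripper_force: 39.6
```

Call:
arm_command:
  motion: "0 0 5 0 0 0 -1;0 0 5 0 0 0 -1;0 0 3 0 0 0 -1;0 0 3 0 0 0 -1;0 0 0 0 0 0 -1"

```text
time_s: 5.95
tcp_pos: [0.5145, 0.0661, 0.103]
orientation: [0.205, 0.979, -0.0, -0.0]
wrist_force: [0.1, -0.0, -0.3]
grip_width: 0.219
gripper_force: 39.6
```

Call:
arm_command:
  motion: "0 0 2 0 0 0 -1;0 0 1 0 0 0 -1;0 0 1 0 0 0 -1;0 0 1 0 0 0 -1;0 0 0 0 0 0 -1"

```text
time_s: 6.45
tcp_pos: [0.5146, 0.0661, 0.0982]
orientation: [0.205, 0.979, 0.0, -0.0]
wrist_force: [0.5, 0.2, -1.3]
grip_width: 0.222
gripper_force: 39.6
```

Call:
arm_command:
  motion: "0 0 1 0 0 0 -1;0 0 0 0 0 0 -1;0 0 1 0 0 0 -1;0 0 0 0 0 0 -1"

```text
time_s: 6.85
tcp_pos: [0.515, 0.0661, 0.0977]
orientation: [0.205, 0.979, 0.0, 0.001]
wrist_force: [-6.0, -0.2, 17.7]
grip_width: 0.221
gripper_force: 41.8
```

Contact came at 17.7 N with the underside about 35 mm up, so the plug is resting on the red jaws. I'll hold briefly, then lift out.

Call:
arm_command:
  motion: "0 0 -1 0 0 0 -1;0 0 0 0 0 0 -1;0 0 0 0 0 0 -1;0 0 0 0 0 0 -1;0 0 -5 0 0 0 -1"

```text
time_s: 7.35
tcp_pos: [0.5144, 0.0661, 0.102]
orientation: [0.205, 0.979, -0.0, -0.0]
wrist_force: [-1.4, 0.2, -2.0]
grip_width: 0.221
gripper_force: 39.7
```

Call:
arm_command:
  motion: "0 0 -10 0 0 0 -1;0 0 -20 0 0 0 -1;0 0 -20 0 0 0 -1;0 0 -12 0 0 0 -1;0 0 0 0 0 0 -1"

```text
time_s: 7.85
tcp_pos: [0.5159, 0.0661, 0.1661]
orientation: [0.205, 0.979, 0.0, 0.002]
wrist_force: [0.4, 0.8, -1.3]
grip_width: 0.222
gripper_force: 39.7
```

Call:
arm_command:
  motion: "25 34 0 0 0 0 -1;25 34 0 0 0 0 -1;24 33 0 0 0 0 -1;0 0 0 0 0 0 -1;0 0 0 0 0 0 -1"

```text
time_s: 8.35
tcp_pos: [0.4868, 0.1888, 0.1635]
orientation: [0.204, 0.979, -0.0, -0.0]
wrist_force: [0.0, -0.1, -1.3]
grip_width: 0.223
gripper_force: 39.8
```

Call:
arm_command:
  motion: "0 0 25 0 0 0 -1;0 0 25 0 0 0 -1;0 0 20 0 0 0 -1;0 0 10 0 0 0 -1;0 0 0 0 0 0 -1"

```text
time_s: 8.85
tcp_pos: [0.4867, 0.1871, 0.083]
orientation: [0.206, 0.979, -0.001, -0.001]
wrist_force: [0.7, -0.1, -1.2]
grip_width: 0.223
gripper_force: 39.9
```

Touchdown is expected at TCP z ≈ 0.077.

Call:
arm_command:
  motion: "0 0 3 0 0 0 -1;0 0 2 0 0 0 -1;0 0 0 0 0 0 -1;0 0 1 0 0 0 -1;0 0 0 0 0 0 -1"

```text
time_s: 9.35
tcp_pos: [0.4876, 0.1883, 0.0786]
orientation: [0.205, 0.979, 0.0, 0.0]
wrist_force: [0.2, 0.1, -0.6]
grip_width: 0.22
gripper_force: 39.9
```

Call:
arm_command:
  motion: "0 0 1 0 0 0 -1;0 0 0 0 0 0 -1;0 0 1 0 0 0 -1;0 0 0 0 0 0 -1;0 0 0 0 0 0 -1"

```text
time_s: 9.85
tcp_pos: [0.4876, 0.1884, 0.0769]
orientation: [0.205, 0.979, 0.0, 0.0]
wrist_force: [-1.6, 0.2, 6.7]
grip_width: 0.223
gripper_force: 40.5
```

Call:
arm_command:
  motion: "0 0 0 0 0 0 0;0 0 0 0 0 0 0;0 0 0 0 0 0 0.4;0 0 0 0 0 0 0.4;0 0 0 0 0 0 0.4"

```text
time_s: 10.35
tcp_pos: [0.4874, 0.1882, 0.0762]
orientation: [0.205, 0.979, -0.0, -0.0]
wrist_force: [0.4, 0.1, 0.0]
grip_width: 0.704
gripper_force: 0.0
```

Call:
arm_command:
  motion: "0 0 -15 0 0 0 0.4;0 0 -40 0 0 0 0.4;0 0 -40 0 0 0 0.4;0 0 -40 0 0 0 0.4;0 0 0 0 0 0 0.4"

```text
time_s: 10.85
tcp_pos: [0.4903, 0.1889, 0.2164]
orientation: [0.205, 0.979, 0.002, 0.004]
wrist_force: [1.1, -0.4, 0.2]
grip_width: 0.7
gripper_force: 0.0
```

Call:
arm_command:
  motion: "0 0 0 0 0 0 0.4;0 0 0 0 0 0 0.4;0 0 0 0 0 0 0.4"

```text
time_s: 11.15
tcp_pos: [0.4866, 0.1881, 0.21]
orientation: [0.205, 0.979, -0.0, -0.001]
wrist_force: [-0.8, -0.0, -0.4]
grip_width: 0.702
gripper_force: 0.0
```

```bash
python3 - <<'E'
from h import *
a=grab_frame("wrist");b=grab_frame("side")
im=np.hstack([a,cv2.resize(b[120:310,220:350],(263,384))])
cv2.imwrite("pics/end.png",im[:,:,::-1]);s=ctrl.read_state();print(s["time_s"],s["grip_width"])
E
```

```text
11.25 0.7005992237609036
```

View pics/end.png

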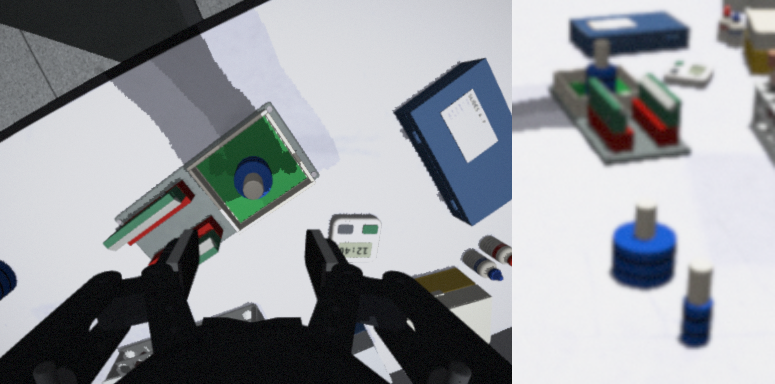

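The mid plug stands upright at the centre of the green tray (253,175). In the side view the wide and narrow plugs are still standing, undisturbed.

```bash
python3 -c "
from station import ctrl
print(ctrl.finish_job())"
```

```text
the job is handed in; nothing more can be done
None
```

I lowered the good (42 mm) plug into the gauge until it rested on the red jaws, then stood it upright in the pass tray and let go. The other two plugs are still standing where they were, and I handed the job in at about 11 s; no verdict was shown.

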